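# Slacken the knurled locking collar and run the stop home

### The job

On the bench fixture, slacken the coarse-knurled locking collar by rolling a fingertip round its rim: two full turns anticlockwise (seen from above), so that the white index tab on its top comes back to about where it stood. Then, with a fingertip, push the sliding stop by its bare face along its rail until it rests against the end block. Only touch and push: do not grasp or lift anything, do not press on the thin guard on the stop's other faces, do not move the stop before the collar is slack, and leave the loose parts round the fixture where they lie.

Things in the scene. Friction and masses are not known exactly. Their poses are not given: they have to be found in the camera images.
- fixture: Aluminium fixture plate 230 x 160 x 12 mm, screwed to the bench. Origin: centre of its underside, on the bench top. x: its long side, towards the stop's end; z up. Collar axis at (-50, 0) mm; rail of the sliding stop along y at x = 75 mm; a steel strap under the collar, 30 mm wide, top 49 mm above the bench, from the collar's axis along +x to x = 42 mm.
- collar_axis (a point): On the vertical axis of the captive dark steel collar, level with its rim's upper edge, 78 mm above the bench. Rim 50 to 78 mm above the bench, 102 mm diameter over twelve round ridges, each 11 mm wide and 5.5 mm proud of the 91 mm core. A fingertip 2 to 4 mm inside the crest circle, moved round the axis, carries the collar along. Its top is flat but for the tab and a low hub, both under 81 mm.
- collar (a joint): Angle of the collar, rad; grows anticlockwise seen from above (slackening). Starts anywhere from 0 to 4, range -0.5 to 25; it stays at its height and where it is left. Friction 0.12 N m (2.5 N at the rim). Ridges stand at this angle + 15 degrees + multiples of 30 degrees from the fixture's x axis.
- pip (a point): Index tab: a white tab 20 mm (radially) x 13 mm, 3 mm high, on the collar's dark upper face; the point is the middle of its top, 35 mm from the axis. At collar angle 0 it lies towards the fixture's +x.
- stop (a joint): Travel of the sliding stop along its rail towards the end block (the fixture's -y), m. Starts between 0 and 0.02; the stop's foot touches the end block at 0.080. Friction 2.5 N, and it stays where it is left.
- stop_push (a point): Middle of the bare face of the sliding stop to be pushed, towards the fixture's -y, 48 mm above the bench. The stop is a steel block 40 mm (fixture x) by 24 mm (y), 32 to 66 mm above the bench, on a foot 40 x 44 mm, 22 to 32 mm above the bench, which stands out 10 mm under this face. The fixed end block, 50 x 14 x 34 mm, stands at the rail's -y end.
- knob_by: Loose bystander: black star knob with threaded stem, 37 x 37 x 54 mm; origin under its centre. To be left alone.
- carriage_by: Loose bystander: rail carriage, 27 x 45 x 14 mm; origin under its centre. To be left alone.
- plunger_by: Loose bystander: standing spring plunger, 16 x 16 x 37 mm; origin under its centre. To be left alone.
- pin_by: Loose bystander: lying locating pin, 12 x 114 x 12 mm; origin under its centre. To be left alone.
- key_by: Loose bystander: black hex key lying flat, 32 x 92 x 6 mm; origin under its centre. To be left alone.
- guard: Thin aluminium guard, 46 x 18 x 32 mm (5 mm thick in front, 3 mm at the sides), fixed on the stop: it wraps the stop's end-block face and its two sides, and leaves the face to be pushed bare (its sides begin 11 mm back from that face). Fingers that take hold of the stop would press on it; it is not to be touched. Origin: under the middle of the stop block, 22 mm above the bench; it travels with the stop.

How it is judged:
By the outcome, as a careful person would: the job done as asked, in the order asked, and still so for the second after the job is handed in, with the robot touching nothing.
It also fails if it takes over 64 s, if anything falls off the work surface, if the arm or the gripper's body presses on something with over 40 N, if the wrist force passes 120 N, or if a joint passes its speed limit or range.

### The arm

A 6-joint arm with a two-finger parallel gripper is mounted at the origin on the work surface; the furniture and walls round the work are solid. World frame = base frame: x ahead of the robot, y to its left, z up, the work surface at z = 0. Lengths are in m, angles in degrees, forces in N, time in s.
With the tool pointing down it reaches from about 0.35 to 0.875 m from the base axis. Payload 4.2 kg.
Tool frame: the origin (TCP) lies at the very end of the fingers, on their centre line; the grasp point (between the pads) lies 19 mm behind it; z points along the fingers, y is the line along which they close (so a half turn about z gives the same grasp; the last joint's range is limited). The gripper opens to 87 mm and grips with 3 to 60 N. Pads are 19 mm wide; open, the fingers measure 117 mm over their backs; the gripper's body (75 mm by 190 mm) begins 51 mm behind the grasp point.
Start: joints at [85.806, 22.042, 0.453, 0, -68.411, -14.817], TCP at [0.204, 0.591, 0.223] pointing down, gripper open.
Joint ranges: [-179.83, 179.83], [-69.29, 118.12], [-61.27, 80.66], [-181.25, 117.63], [-171.15, -9.14], [-177.46, 177.46]. Speed limits (degrees/s): [159.86, 159.86, 180, 180, 180, 180].

### API

Orientations are given as a 3x3 rotation matrix whose columns are the frame's x, y, z axes.
In Python, from station import sense, optics, r gives the robot as it stands. The module is installed in compiled form; this text tells all that it offers.
- The arm moves only by the shell command python3 -m pendant 'ROWS' [OPENING]. ROWS is JSON, a list that holds one entry, the list of rows, each a list of 4 numbers: the shift along the tool's x, y, z normalised to -1 to 1, where 1 is 100 mm, then the turn about the tool's z normalised to -1 to 1, where 1 is 2 rad. A call has 1 to 8 rows; each row is the pose to reach, as a shift and turn from the pose commanded when the call began, along the tool's axes at that moment; what a row does not reach only later rows make up. A row lasts 1/10 s, in which the tool goes at most 50 mm and 8.59 degrees, less where a joint would pass 70% of its speed; a pose out of reach is approached as far as the arm can. A call with a number of a shift or a turn outside -1 to 1 is refused whole. A call with a gripper value outside its range is refused whole. OPENING is the closure, from 0 (fully open) to 1 (shut), set as the call begins (- or left out, the last holds). The fingers move at their own pace and stop on an object; the grip force is fixed at half the most. Time passes only in rows, so rows that repeat a pose let the fingers close. It gives the time, the measured TCP pose, the force, the opening and the grip force at its end, in the units of the state.
- sense(): the state, without advancing time (a new reading comes with each control period).
- optics.capture(name): name is "scene" or "top"; returns the picture (420x560x3 uint8, red, green, blue); there is no depth.
- optics.get_calibration(name): a dict with "camera_matrix" (3x3 intrinsics, pixels), "camera_from_world" (4x4, takes a point from world to camera coordinates). Camera axes: x right, y down, z forward; pixel columns grow to the right and rows downward; lengths in m; the calibration is good to about 2 mm. A picture is of the moment at which its call begins. get_calibration takes no time and is no camera call.
- r.finish_job(): hands the job in; it is judged then, once.
The state is a dict: "time_s": time; "joints": joint angles; "joint_velocities": joint speeds; "effort": joint torques, N m; "tcp_pos": TCP position; "ee_rot": TCP orientation; "wrist_force": force on the tool from outside, world axes, zero at the start; "moment": the same for the moment, N m; "gripper_width": opening from 0.0 (shut) to 1.0 (fully open); "gripper_force": force on a finger pad.
Only numpy, scipy, OpenCV 4.12 (cv2) and the standard library are available. Lean on these libraries where they do the work, as an engineer would, in place of code of your own. Each camera call takes 0.05 s, during which the arm holds its last target. There are 200 camera calls.

## Working session

There is one attempt and no reset: what is moved stays moved. The work goes in short steps, Python scripts to look and compute and a shell command to move; the robot and the scene stay as the last step left them, time stands still between calls to the robot, and variables do not carry over. Pictures are saved under pics/ and viewed, at most 10 in all, crops included, and the job is handed in when it is done.

```bash
mkdir -p pics; python3 - <<'E'
from station import sense, optics
import cv2,json
for n in("scene","top"):
    im=optics.capture(n); cv2.imwrite(f"pics/{n}0.png",im[:,:,::-1]); 
    c=optics.get_calibration(n); print(n,c["camera_matrix"],c["camera_from_world"])
s=sense(); print(s)
E
```

```text
scene [[543.45379405   0.         288.49929888]
 [  0.         543.45379405 213.79807   ]
 [  0.           0.           1.        ]] [[ 8.46046215e-01 -5.33109367e-01 -4.52211344e-04 -1.69331882e-01]
 [-3.85647539e-01 -6.11437733e-01 -6.90955769e-01  3.93646264e-01]
 [ 3.68078494e-01  5.84754907e-01 -7.22896895e-01  5.51817989e-01]
 [ 0.00000000e+00  0.00000000e+00  0.00000000e+00  1.00000000e+00]]
top [[436.29878463   0.         284.26374217]
 [  0.         436.29878463 202.91178344]
 [  0.           0.           1.        ]] [[-0.07303695 -0.99731035 -0.00613746  0.32541023]
 [-0.97653927  0.07276305 -0.20267363  0.39914551]
 [ 0.20257509 -0.0088092  -0.97922711  0.84691932]
 [ 0.          0.          0.          1.        ]]
{'time_s': 0.1, 'joints': array([ 8.58051274e+01,  2.20852969e+01,  3.88839830e-01, -2.78020987e-02,
       -6.84121870e+01, -1.48180775e+01]), 'joint_velocities': array([ 0.00826541, -0.13878673,  0.15613907,  0.05219579,  0.01469117,
       -0.00753604]), 'effort': array([-1.93455157e-04, -3.91688025e+01,  1.87938255e+01,  4.23190042e+00,
        1.35405376e-02, -6.59485795e-05]), 'tcp_pos': array([0.2033942 , 0.59040637, 0.22158213]), 'ee_rot': array([[ 9.45386664e-01, -3.25950471e-01, -5.88693936e-04],
       [-3.25950999e-01, -9.45384839e-01, -1.85806969e-03],
       [ 4.90963691e-05,  1.94847968e-03, -9.99998101e-01]]), 'wrist_force': array([ 0.41015204, -0.77197486,  0.13603004]), 'moment': array([-0.00479576, -0.00264373, -0.00248806]), 'gripper_force': 0.0, 'gripper_width': 0.9988563800558756}
```

View pics/top0.png

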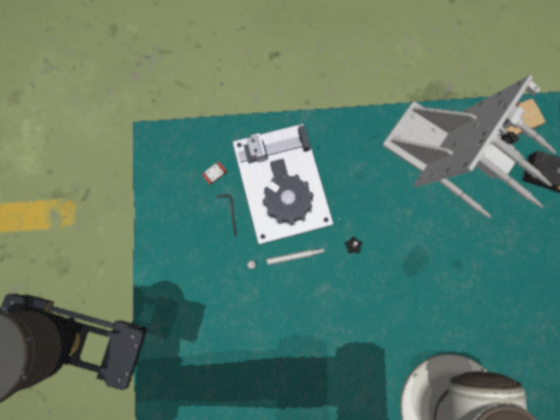

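View pics/scene0.png

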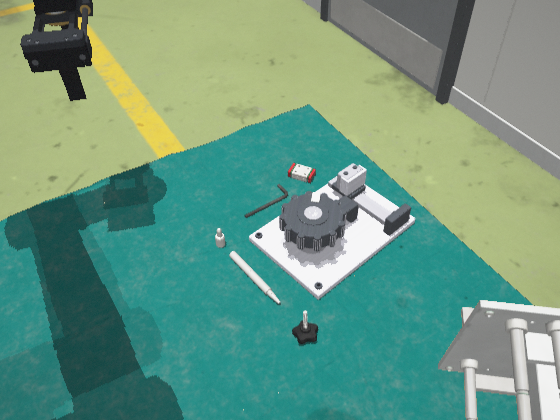

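The top view shows the plate at px (235-332, 125-243), with the collar about (288,199), the stop about (256,148) and the end block about (305,138). The scene view shows the same layout with the collar at (313,218). I'll crop in on both to measure.

```bash
cat > h.py <<'E'
import numpy as np,cv2
from station import sense,optics
def ray(n,uv):
    c=optics.get_calibration(n);K=c["camera_matrix"];T=np.array(c["camera_from_world"]);R=T[:3,:3]
    return -R.T@T[:3,3], R.T@np.linalg.solve(K,[uv[0],uv[1],1.])
def on(n,uv,z):
    o,d=ray(n,uv);return o+d*(z-o[2])/d[2]
def px(n,p):
    c=optics.get_calibration(n);q=c["camera_matrix"]@(np.array(c["camera_from_world"])@[*p,1])[:3];return q[:2]/q[2]
def tri(a,b):
    (o1,d1),(o2,d2)=ray("top",a),ray("scene",b)
    A=np.array([d1,-d2]).T;t=np.linalg.lstsq(A,o2-o1,rcond=None)[0]
    p,q=o1+d1*t[0],o2+d2*t[1];return (p+q)/2,np.linalg.norm(p-q)
E
python3 - <<'E'
import cv2,numpy as np
from h import *
t=cv2.imread("pics/top0.png");s=cv2.imread("pics/scene0.png")
a=cv2.resize(t[118:250,225:345],None,fx=4.5,fy=4.5,interpolation=cv2.INTER_CUBIC)[:594]
b=cv2.resize(s[155:300,240:420],None,fx=4.1,fy=4.1,interpolation=cv2.INTER_CUBIC)[:595]
cv2.imwrite("pics/a.png",a);cv2.imwrite("pics/b.png",b)
for n,im,(x0,y0,x1,y1) in(("top",t,(225,118,345,250)),("scene",s,(240,155,420,300))):
    c=im[y0:y1,x0:x1]; g=cv2.cvtColor(c,cv2.COLOR_BGR2HSV)
    m=((g[...,1]<60)|(g[...,2]<90)).astype(np.uint8)
    m=(g[...,1]<60).astype(np.uint8)
    k=max(cv2.findContours(m,0,2)[0],key=cv2.contourArea)
    h=cv2.convexHull(k);r=cv2.minAreaRect(k);e=cv2.approxPolyDP(h,4,True)[:,0]+[x0,y0]
    print(n,e.tolist(),[on(n,p,.012)[:2].round(4).tolist() for p in e])
E
```

```text
top [[303, 124], [332, 224], [258, 243], [233, 141]] [[0.601, 0.2411], [0.376, 0.1989], [0.3478, 0.3552], [0.5735, 0.3959]]
scene [[360, 165], [410, 207], [414, 221], [317, 299], [249, 236], [293, 195], [352, 163]] [[0.6044, 0.3955], [0.6103, 0.2642], [0.5944, 0.2359], [0.3709, 0.1931], [0.3471, 0.3527], [0.4581, 0.3947], [0.5953, 0.4078]]
```

View pics/a.png

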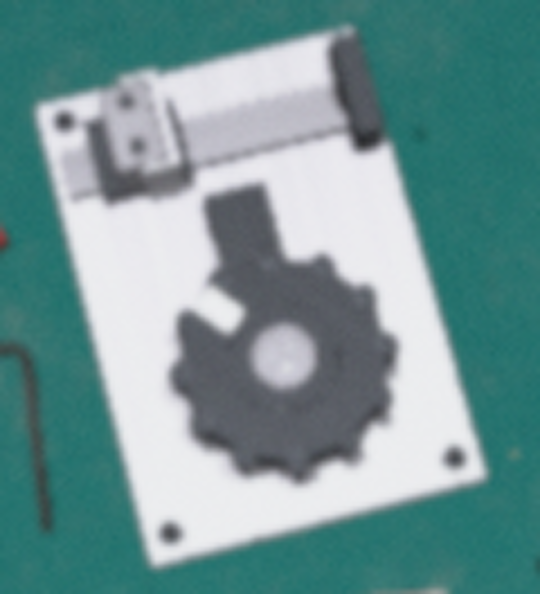

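View pics/b.png

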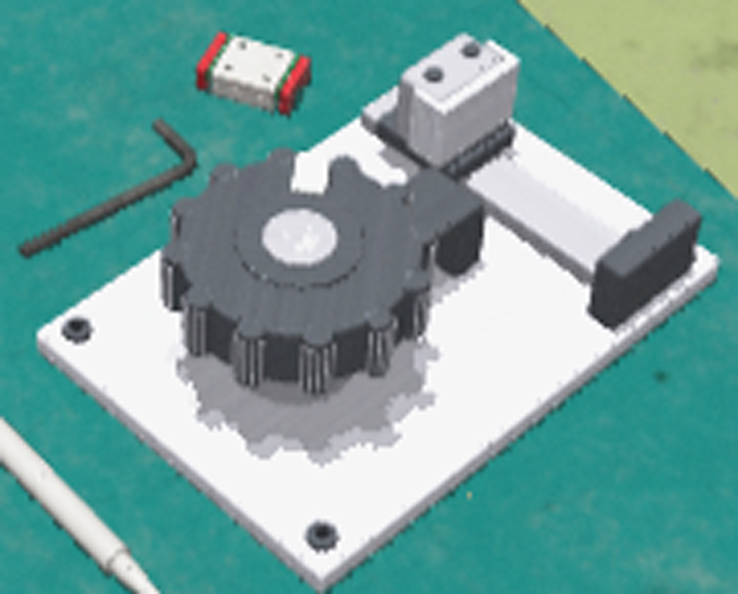

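Crop a (4.5x of top, offset 225,118) shows the hub at (283,355), the white tab at (218,308), the plate corners, and the stop top at about (137,122) with its dark foot sticking out on the left. Crop b (4.1x of scene, offset 240,155) shows the hub at (300,237) and the tab behind it at about (310,172). The bare face is on the +y side (left in the top view).

```bash
python3 - <<'E'
from h import *
A=lambda u,v:(u/4.5+225-.39,v/4.5+118-.39)
B=lambda u,v:(u/4.1+240-.38,v/4.1+155-.38)
hub,e=tri(A(283,355),B(300,237));print("hub",hub.round(4),e.round(4))
for n,a,b in(("NL",(153,567),(37,338)),("FR",(352,25),(716,260)),("NR",(487,477),(322,577)),("screwNL",(170,532),(77,327)),("screwNR",(455,457),(322,533)),("hole1",(127,101),(471,49)),("hole2",(138,146),(433,74)),("tab",(218,308),(312,172))):
    p,e=tri(A(*a),B(*b)) ;print(n,p.round(4),e.round(4))
print("tab top z81",on("top",A(218,308),.081), "hub top",on("top",A(283,355),.080),"scene",on("scene",B(300,237),.08))
for c in((35,103),(352,25),(487,477),(153,567)):print(on("top",A(*c),.012).round(4))
E
```

```text
hub [0.4259 0.2885 0.08  ] 0.0012
NL [0.347  0.3542 0.008 ] 0.0001
FR [0.6025 0.2418 0.0098] 0.0029
NR [0.3763 0.1973 0.0122] 0.0008
screwNL [0.3611 0.3453 0.0148] 0.0012
screwNR [0.3861 0.2115 0.015 ] 0.0012
hole1 [0.5519 0.3499 0.0668] 0.0008
hole2 [0.5302 0.3463 0.0663] 0.0011
tab [0.4493 0.3152 0.079 ] 0.001
tab top z81 [0.44925144 0.31493614 0.081     ] hub top [0.42643784 0.28822801 0.08      ] scene [0.42528902 0.28854651 0.08      ]
[0.5747 0.3972 0.012 ]
[0.603  0.2413 0.012 ]
[0.3767 0.1971 0.012 ]
[0.3464 0.354  0.012 ]
```

```bash
cat >> h.py <<'E'
AX=np.array([.4260,.2884]);YAW=10.6
def now():
    s=sense();R=s["ee_rot"];psi=np.degrees(np.arctan2(R[1,0],R[0,0]))
    return s,psi
def to_tool(d,psi):  # world xy vector -> tool xy (tool down)
    p=np.radians(psi);return np.array([d[0]*np.cos(p)+d[1]*np.sin(p), d[0]*np.sin(p)-d[1]*np.cos(p)])
def from_tool(q,psi):
    p=np.radians(psi);return np.array([q[0]*np.cos(p)+q[1]*np.sin(p), q[0]*np.sin(p)-q[1]*np.cos(p)])
def tip(corner=np.array([-.0095,-.015])):
    s,psi=now();d=s["tcp_pos"][:2]+from_tool(corner,psi)-AX
    return s,psi,np.hypot(*d)*1e3,np.degrees(np.arctan2(d[1],d[0]))
E
python3 - <<'E'
from h import *
s,psi=now();psiT=-176
c=-(np.array([.707*62.3+9.5,.707*62.3+15])/1e3)
tgt=AX-from_tool(c,psiT);print("tgt",tgt,"tool delta",to_tool(tgt-s["tcp_pos"][:2],psi))
for t in(47.3,):
    c=-np.array([.707*t+9.5,.707*t+15])
    for k in range(1,9):
        a=np.radians(-7.5*k);R=np.array([[np.cos(a),-np.sin(a)],[np.sin(a),np.cos(a)]]);print((( c-R@c)/100).round(3),round(a/2,4))
E
```

```text
tgt [0.36846549 0.34356708] tool delta [0.23651371 0.17955343]
[ 0.06 -0.06] -0.0654
[ 0.111 -0.128] -0.1309
[ 0.153 -0.201] -0.1963
[ 0.185 -0.28 ] -0.2618
[ 0.206 -0.362] -0.3272
[ 0.217 -0.446] -0.3927
[ 0.216 -0.53 ] -0.4581
[ 0.205 -0.614] -0.5236
```

```bash
python3 -m pendant '[[[0.79,0.6,0,0],[0.79,0.6,0,0],[0.79,0.6,0,0]]]' 1 | tail -c 300
python3 -m pendant '[[[0.79,0.6,0,0],[0.79,0.6,0,0],[0.79,0.6,0,0]]]' >/dev/null
python3 -m pendant '[[[0.79,0.6,0,0],[0.79,0.6,0,0],[0.79,0.6,0,0]]]' >/dev/null
python3 -m pendant '[[[0,0,0.3,0.46],[0,0,0.3,0.46],[0,0,0.3,0.46],[0,0,0.3,0.46],[0,0,0.3,0.46],[0,0,0.3,0.46],[0,0,0.3,0.46]]]' >/dev/null
python3 -m pendant '[[[0,0,0,0.46],[0,0,0,0.46],[0,0,0,0.46],[0,0,0,0.46],[0,0,0,0.46],[0,0,0,0.46],[0,0,0,0.46]]]' >/dev/null
python3 -m pendant '[[[0,0,0,0.45],[0,0,0,0.45],[0,0,0,0.45],[0,0,0,0.45],[0,0,0,0.45],[0,0,0,0.45],[0,0,0,0.45]]]'
python3 - <<'E'
from h import *
s,psi,r,a=tip();print(s["joints"].round(1),psi,r,a,s["gripper_width"])
cv2.imwrite("pics/s1.png",cv2.resize(optics.capture("scene")[60:360,180:480,::-1],(600,600)))
E
```

```text
time_s: 0.4
tcp_pos: [0.2604, 0.5039, 0.2224]
ee_rot: [[0.944, -0.33, -0.001], [-0.33, -0.944, -0.003], [0.0, 0.003, -1.0]]
wrist_force: [0.8, -0.0, -0.2]
gripper_width: 0.811
gripper_force: 0.0
time_s: 3.1
tcp_pos: [0.3689, 0.3439, 0.1925]
ee_rot: [[-0.997, -0.074, -0.0], [-0.074, 0.997, 0.0], [0.0, 0.0, -1.0]]
wrist_force: [-0.2, 0.1, -0.0]
gripper_width: 0.003
gripper_force: 0.0
[  61.5   11.8  -18.8   -0.   -59.4 -147.2] -175.7557843435786 62.15214177303515 138.4746972266294 0.003034367505713544
```

View pics/s1.png

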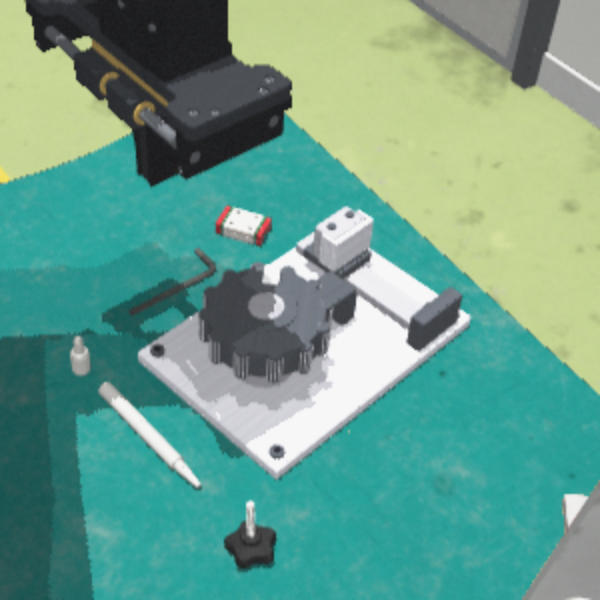

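```bash
python3 - <<'E'
from h import *
s,psi,r,a=tip();p=s["tcp_pos"]
for q in((0,0),(-.0095,-.015),(.0095,-.015),(.0095,.015),(-.0095,.015)):
    w=p[:2]+from_tool(np.array(q),psi);u=px("scene",[*w,p[2]]);v=px("top",[*w,p[2]]);print(q,(u-[180,60])*2,v)
t=optics.capture("top");cv2.imwrite("pics/t1.png",cv2.resize(t[100:300,180:380,::-1],(600,600),interpolation=cv2.INTER_CUBIC))
E
```

```text
(0, 0) [158.13132261 174.45728843] [257.03290742 217.7989161 ]
(-0.0095, -0.015) [181.95053522 180.39437651] [265.11250978 210.9622218 ]
(0.0095, -0.015) [159.08358024 191.11824975] [266.70283858 222.02014714]
(0.0095, 0.015) [134.59125322 168.58977854] [248.90279386 224.67835132]
(-0.0095, 0.015) [157.20965622 158.33155983] [247.40394184 213.59556784]
```

View pics/t1.png

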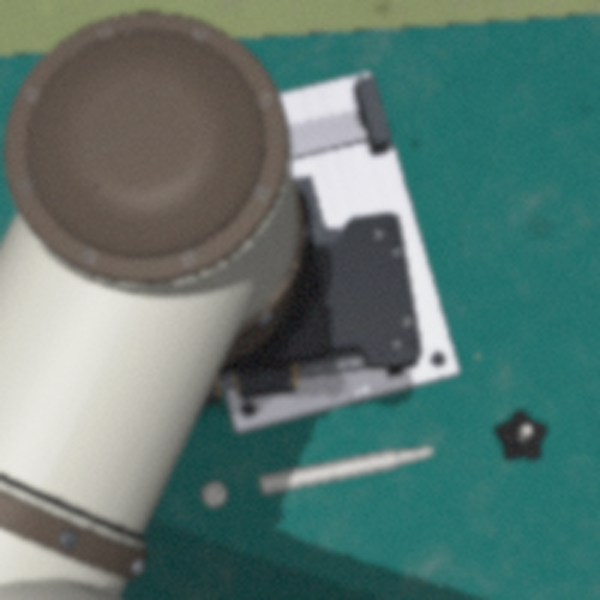

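The scene view shows the closed fingertip at about (158,178), as projected, clear of the collar. The top view is blocked by the arm. Going down and feeling inwards.

```bash
python3 -m pendant '[[[0,0,0.65,0],[0,0,0.65,0],[0,0,0.65,0]]]' >/dev/null
python3 -m pendant '[[[0,0,0.64,0],[0,0,0.64,0],[0,0,0.64,0]]]' | grep -E "tcp|force"
for i in 1; do python3 -m pendant '[[[-0.04,-0.04,0,0],[-0.08,-0.08,0,0],[-0.08,-0.08,0,0]]]' | grep -E "tcp|wrist"; done
python3 -m pendant '[[[-0.01,-0.01,0,0],[-0.01,-0.01,0,0]]]'| grep -E "tcp|wrist"
python3 -m pendant '[[[-0.01,-0.01,0,0],[-0.01,-0.01,0,0]]]'| grep -E "tcp|wrist"
python3 -c "
from h import *
s,p,r,a=tip();print(s['time_s'],p,r,a,s['wrist_force'])"
```

```text
tcp_pos: [0.3687, 0.343, 0.0625]
wrist_force: [-0.6, -0.8, 0.1]
gripper_force: 0.0
tcp_pos: [0.3786, 0.3365, 0.0651]
wrist_force: [-0.9, -0.0, -0.0]
tcp_pos: [0.3789, 0.3353, 0.0642]
wrist_force: [0.4, 0.6, -0.4]
tcp_pos: [0.3797, 0.3342, 0.0636]
wrist_force: [-0.9, -0.0, -0.1]
4.5 -175.99943616280555 47.66588447731611 138.61478582858194 [-0.90206288 -0.02226639 -0.08532753]
```

```bash
for i in 1; do python3 -m pendant '[[[-0.01,-0.01,0,0],[-0.01,-0.01,0,0]]]'| grep -E "tcp|wrist"
python3 -m pendant '[[[-0.01,-0.01,0,0],[-0.01,-0.01,0,0]]]'| grep -E "tcp|wrist"; done
python3 -c "
from h import *
s,p,r,a=tip();print(s['time_s'],p,r,a,s['wrist_force'])"
```

```text
tcp_pos: [0.3808, 0.3332, 0.0635]
wrist_force: [0.3, 0.1, -0.0]
tcp_pos: [0.3819, 0.3323, 0.0635]
wrist_force: [1.1, -0.4, 0.5]
4.9 -176.00771097568492 44.77835091817216 138.66300376794254 [ 1.10806376 -0.43357877  0.50043427]
```

```bash
python3 -m pendant '[[[0.01,0.01,0,0],[0.01,0.01,0,0]]]'| grep -E "wrist"
python3 -m pendant '[[[0.059,-0.059,0,-0.0655],[0.109,-0.125,0,-0.131],[0.15,-0.197,0,-0.196],[0.181,-0.274,0,-0.262],[0.202,-0.354,0,-0.327],[0.212,-0.436,0,-0.393],[0.211,-0.519,0,-0.458],[0.2,-0.601,0,-0.5236]]]'| grep -E "tcp|wrist"
python3 - <<'E'
from h import *
s,p,r,a=tip();print(s['time_s'],p,r,a,s['wrist_force'],s['joints'].round(0))
cv2.imwrite("pics/s2.png",cv2.resize(optics.capture("scene")[120:320,220:420,::-1],(600,600)))
E
```

```text
wrist_force: [-0.3, 0.0, 0.6]
tcp_pos: [0.3636, 0.2718, 0.0635]
wrist_force: [-5.9, 2.3, 2.3]
5.9 -115.68211637146545 47.058764054199344 -161.96957060265936 [-5.88649782  2.33803677  2.30581145] [ 57.  17. -35.  -0. -38. -83.]
```

View pics/s2.png

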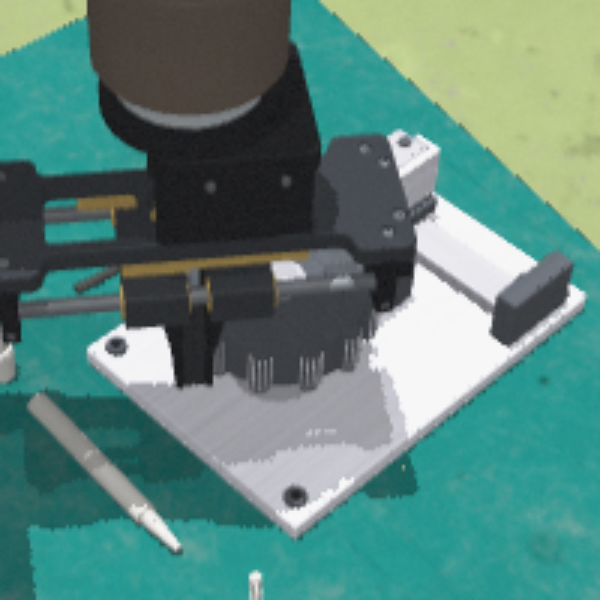

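The picture shows the fingertip (195,360) in the rim's near-left side, with the gripper body clear above the collar. The force is about 4 N tangential, so it is carrying the collar. Continuing.

```bash
python3 -m pendant '[[[0.059,-0.059,0,-0.0655],[0.109,-0.125,0,-0.131],[0.15,-0.197,0,-0.196],[0.181,-0.274,0,-0.262],[0.202,-0.354,0,-0.327],[0.212,-0.436,0,-0.393],[0.211,-0.519,0,-0.458],[0.2,-0.601,0,-0.5236]]]'| grep -E "tcp|wrist"
python3 -c "
from h import *
s,p,r,a=tip();print(s['time_s'],p,r,a,s['joints'].round(0))"
python3 -m pendant '[[[0.059,-0.059,0,-0.0655],[0.109,-0.125,0,-0.131],[0.15,-0.197,0,-0.196],[0.181,-0.274,0,-0.262],[0.202,-0.354,0,-0.327],[0.212,-0.436,0,-0.393],[0.211,-0.519,0,-0.458],[0.2,-0.601,0,-0.5236]]]'| grep -E "tcp|wrist"
python3 -c "
from h import *
s,p,r,a=tip();print(s['time_s'],p,r,a,s['joints'].round(0))"
```

```text
tcp_pos: [0.4087, 0.2258, 0.0632]
wrist_force: [-3.8, -1.7, 2.1]
6.75 -55.820556451618195 47.47095966443122 -102.48859624267443 [ 49.  18. -33.  -0. -39. -15.]
tcp_pos: [0.4704, 0.2426, 0.0631]
wrist_force: [-0.7, -3.0, 1.3]
7.55 4.181461477969066 46.25825026385653 -43.049667795812894 [ 45.  23. -24.   0. -43.  49.]
```

```bash
python3 -m pendant '[[[0.059,-0.059,0,-0.0655],[0.109,-0.125,0,-0.131],[0.15,-0.197,0,-0.196],[0.181,-0.274,0,-0.262],[0.202,-0.354,0,-0.327],[0.212,-0.436,0,-0.393],[0.211,-0.519,0,-0.458],[0.2,-0.601,0,-0.5236]]]'| grep -E "tcp|wrist"
python3 -m pendant '[[[0.15,0.15,0,0],[0.15,0.15,-0.4,0],[0.15,0.15,-0.4,0]]]'| grep -E "tcp|wrist"
python3 - <<'E'
from h import *
s,p,r,a=tip();print(s['time_s'],p,r,a,s['joints'].round(0))
t=optics.capture("top");sc=optics.capture("scene")
cv2.imwrite("pics/t3.png",np.hstack([cv2.resize(t[150:250,235:345,::-1],(396,360),interpolation=cv2.INTER_CUBIC),cv2.resize(sc[160:270,250:360,::-1],(360,360),interpolation=cv2.INTER_CUBIC)]))
E
```

```text
tcp_pos: [0.4873, 0.3063, 0.0634]
wrist_force: [0.5, -0.5, -0.0]
tcp_pos: [0.5102, 0.3154, 0.1076]
wrist_force: [1.4, 0.4, 0.3]
8.65 63.976978189694975 71.15297945860974 20.62360572346229 [ 47.  25. -12.   0. -52. 107.]
```

View pics/t3.png

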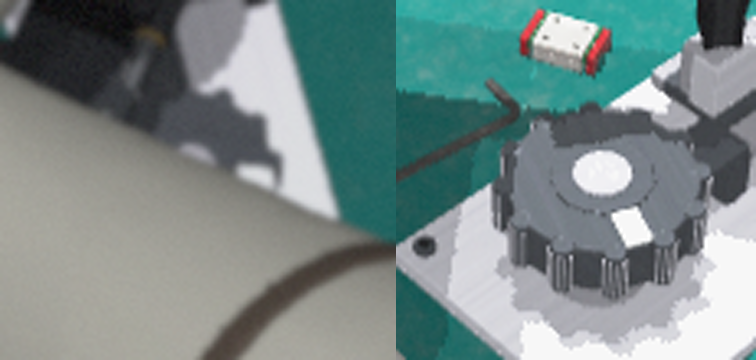

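The scene half shows the tab clearly at full-image pixel (322,229); the collar has turned and the fingertip is away at the upper right.

```bash
cat >> h.py <<'E'
def tab(name="scene"):
    im=optics.capture(name);g=cv2.cvtColor(im,cv2.COLOR_RGB2HSV)
    ref=px(name,[*AX,.081]);m=((g[...,1]<40)&(g[...,2]>170)).astype(np.uint8);out=[]
    n,l,st,ce=cv2.connectedComponentsWithStats(m)
    for i in range(1,n):
        p=on(name,ce[i],.081)[:2]-AX
        if .02<np.hypot(*p)<.045 and 20<st[i,4]<300: out.append((round(np.hypot(*p)*1e3,1),round(np.degrees(np.arctan2(p[1],p[0])),1),int(st[i,4])))
    return out
E
python3 -c "
from h import *
p=on('scene',(322.1-.35,229.1-.35),.081)[:2]-AX;print(np.hypot(*p),np.degrees(np.arctan2(p[1],p[0]))%360,tab())"
```

```text
0.03616055279673331 256.06336169592765 [(np.float64(36.5), np.float64(-104.2), 104)]
```

The tab is at 256°, so 207° has been done; one ridge slipped. Rewinding above the collar, then re-entering 2 mm deeper.

```bash
python3 -m pendant '[[[-0.826,0.181,0,0.5236],[-0.826,0.181,0,0.5236],[-0.826,0.181,0,0.5236],[-0.826,0.181,0,0.5236],[-0.826,0.181,0,0.5236],[-0.826,0.181,0,0.5236],[-0.826,0.181,0,0.5236],[-0.826,0.181,0,0.5236]]]'| grep -E "wrist"
python3 -m pendant '[[[-0.826,0.181,0,0.5236],[-0.826,0.181,0,0.5236],[-0.826,0.181,0,0.5236],[-0.826,0.181,0,0.5236],[-0.826,0.181,0,0.5236],[-0.826,0.181,0,0.5236],[-0.826,0.181,0,0.5236],[-0.826,0.181,0,0.5236]]]'| grep -E "wrist"
python3 -m pendant '[[[-0.826,0.181,0,0.5236],[-0.826,0.181,0,0.5236],[-0.826,0.181,0,0.5236],[-0.826,0.181,0,0.5236],[-0.826,0.181,0,0.5236],[-0.826,0.181,0,0.5236],[-0.826,0.181,0,0.5236],[-0.826,0.181,0,0.5236]]]'| grep -E "wrist"
python3 -m pendant '[[[-0.826,0.181,0,0.5236],[-0.826,0.181,0,0.5236],[-0.826,0.181,0,0.5236],[-0.826,0.181,0,0.5236],[-0.826,0.181,0,0.5236],[-0.826,0.181,0,0.5236],[-0.826,0.181,0,0.5236],[-0.826,0.181,0,0.5236]]]'| grep -E "wrist"
python3 -c "
from h import *
s,p,r,a=tip();print(s['time_s'],p,r,a,s['tcp_pos'])"
python3 -m pendant '[[[0,0,0.4,0],[0,0,0.4,0],[0,0,0.4,0]]]'| grep -E "wrist"
python3 -m pendant '[[[-0.1,-0.1,0,0],[-0.165,-0.165,0,0],[-0.165,-0.165,0,0]]]'| grep -E "wrist"
python3 -c "
from h import *
s,p,r,a=tip();print(s['time_s'],p,r,a,s['tcp_pos'])"
```

```text
wrist_force: [-0.6, 1.3, -0.4]
wrist_force: [-0.8, 1.0, -0.3]
wrist_force: [-0.2, 0.9, -0.3]
wrist_force: [-1.1, 0.1, 0.4]
12.0 -175.73492335133935 67.63517424413288 138.7435373369759 [0.36456496 0.34725264 0.10323262]
wrist_force: [0.2, 1.2, 0.5]
wrist_force: [-0.1, -1.1, -0.1]
12.6 -176.0558106729414 43.26858427051384 137.84947778311852 [0.38341208 0.33174773 0.06450244]
```

```bash
python3 -m pendant '[[[-0.01,-0.01,0,0],[-0.01,-0.01,0,0],[-0.01,-0.01,0,0]]]'| grep -E "tcp|wrist"
python3 -m pendant '[[[-0.01,-0.01,0,0],[-0.01,-0.01,0,0],[-0.01,-0.01,0,0]]]'| grep -E "tcp|wrist"
python3 -c "
from h import *
s,p,r,a=tip();print(s['time_s'],p,r,a,s['tcp_pos'])"
```

```text
tcp_pos: [0.3835, 0.3313, 0.0637]
wrist_force: [-0.2, 0.6, -0.1]
tcp_pos: [0.3841, 0.3304, 0.0635]
wrist_force: [-2.9, 1.9, 1.0]
13.2 -175.99160933651788 41.892397007606164 138.5498061358251 [0.38407503 0.33043069 0.06351378]
```

```bash
python3 -m pendant '[[[0.01,0.01,0,0],[0.01,0.01,0,0]]]'| grep -E "wrist"
for i in 1; do python3 -m pendant '[[[0.056,-0.056,0,-0.0655],[0.104,-0.118,0,-0.131],[0.143,-0.187,0,-0.196],[0.173,-0.26,0,-0.262],[0.193,-0.336,0,-0.327],[0.203,-0.414,0,-0.393],[0.203,-0.493,0,-0.458],[0.193,-0.571,0,-0.5236]]]'| grep -E "wrist"
python3 -c "
from h import *
s,p,r,a=tip();print(s['time_s'],p,r,a)"
python3 -m pendant '[[[0.056,-0.056,0,-0.0655],[0.104,-0.118,0,-0.131],[0.143,-0.187,0,-0.196],[0.173,-0.26,0,-0.262],[0.193,-0.336,0,-0.327],[0.203,-0.414,0,-0.393],[0.203,-0.493,0,-0.458],[0.193,-0.571,0,-0.5236]]]'| grep -E "wrist"
python3 -c "
from h import *
s,p,r,a=tip();print(s['time_s'],p,r,a)"
python3 -m pendant '[[[0.056,-0.056,0,-0.0655],[0.104,-0.118,0,-0.131],[0.143,-0.187,0,-0.196],[0.173,-0.26,0,-0.262],[0.193,-0.336,0,-0.327],[0.203,-0.414,0,-0.393],[0.203,-0.493,0,-0.458],[0.193,-0.571,0,-0.5236]]]'| grep -E "wrist"
python3 -c "
from h import *
s,p,r,a=tip();print(s['time_s'],p,r,a)"; done
```

```text
wrist_force: [0.4, 0.1, -0.4]
wrist_force: [-6.0, 2.1, 2.5]
14.2 -115.69211936107999 43.5922909519984 -161.44528286659866
wrist_force: [-4.2, -1.1, 2.0]
15.0 -55.72077858121964 44.01339056557554 -101.78369788336595
wrist_force: [-1.8, -3.2, 1.1]
15.8 4.268226823955289 43.34061041978189 -43.507443826355804
```

```bash
python3 -m pendant '[[[0.056,-0.056,0,-0.0655],[0.104,-0.118,0,-0.131],[0.143,-0.187,0,-0.196],[0.173,-0.26,0,-0.262],[0.193,-0.336,0,-0.327],[0.203,-0.414,0,-0.393],[0.203,-0.493,0,-0.458],[0.193,-0.571,0,-0.5236]]]'| grep -E "wrist"
python3 -c "
from h import *
s,p,r,a=tip();print(s['time_s'],p,r,a,s['joints'].round(0))"
python3 -m pendant '[[[0.056,-0.056,0,-0.0655],[0.104,-0.118,0,-0.131],[0.143,-0.187,0,-0.196],[0.173,-0.26,0,-0.262],[0.173,-0.26,0,-0.262]]]'| grep -E "wrist"
python3 -m pendant '[[[0.17,0.17,0,0],[0.17,0.17,-0.4,0],[0.17,0.17,-0.4,0]]]'| grep -E "tcp|wrist"
python3 -c "
from h import *
s,p,r,a=tip();print(s['time_s'],p,r,a,s['joints'].round(0),tab(),tab('top'))"
```

```text
wrist_force: [1.5, -3.6, -1.3]
16.6 64.29427173815444 42.86056661379029 17.747712832576685 [ 48.  26. -19.   0. -45. 106.]
wrist_force: [1.1, 0.2, -0.4]
tcp_pos: [0.4873, 0.3522, 0.1074]
wrist_force: [-0.6, 0.5, 1.3]
17.4 93.91353771426716 71.09614915893161 48.60110637706263 [ 51.  25. -12.   0. -52. 133.] [(np.float64(36.3), np.float64(156.2), 99)] [(np.float64(35.6), np.float64(154.7), 61)]
```

Tab now at 155.5°, so 466.5° has been turned; 253.5° remain. Rewinding 250° to a gap and rolling 263.4°, which includes about 10° of play.

```bash
python3 -m pendant '[[[-0.826,0.181,0,0.5236],[-0.826,0.181,0,0.5236],[-0.826,0.181,0,0.5236],[-0.826,0.181,0,0.5236],[-0.826,0.181,0,0.5236],[-0.826,0.181,0,0.5236],[-0.826,0.181,0,0.5236],[-0.826,0.181,0,0.5236]]]'| grep -E "wrist"
python3 -m pendant '[[[-0.826,0.181,0,0.5236],[-0.826,0.181,0,0.5236],[-0.826,0.181,0,0.5236],[-0.826,0.181,0,0.5236],[-0.826,0.181,0,0.5236],[-0.826,0.181,0,0.5236],[-0.826,0.181,0,0.5236],[-0.826,0.181,0,0.5236]]]'| grep -E "wrist"
python3 -m pendant '[[[-0.826,0.181,0,0.5236],[-0.826,0.181,0,0.5236],[-0.826,0.181,0,0.5236],[-0.826,0.181,0,0.5236],[-0.826,0.181,0,0.5236],[-0.826,0.181,0,0.5236],[-0.826,0.181,0,0.5236],[-0.826,0.181,0,0.5236]]]'| grep -E "wrist"
python3 -m pendant '[[[-0.826,0.181,0,0.5236],[-0.826,0.181,0,0.5236],[-0.826,0.181,0,0.5236],[-0.826,0.181,0,0.5236],[-0.826,0.181,0,0.5236],[-0.826,0.181,0,0.5236],[-0.826,0.181,0,0.5236],[-0.826,0.181,0,0.5236]]]'| grep -E "wrist"
python3 -m pendant '[[[-0.117,0.09,0,0.0873],[-0.117,0.09,0,0.0873],[-0.117,0.09,0.4,0.0873],[-0.117,0.09,0.4,0.0873],[-0.117,0.09,0.4,0.0873]]]'| grep -E "wrist"
python3 -m pendant '[[[-0.1,-0.1,0,0],[-0.17,-0.17,0,0],[-0.17,-0.17,0,0]]]'| grep -E "wrist"
python3 -c "
from h import *
s,p,r,a=tip();print(s['time_s'],p,r,a,s['tcp_pos'])"
```

```text
wrist_force: [-0.1, 0.1, 0.3]
wrist_force: [-0.0, 0.3, 0.2]
wrist_force: [-0.0, 0.3, -0.6]
wrist_force: [0.4, 0.1, 0.0]
wrist_force: [0.1, 1.0, 0.7]
wrist_force: [-0.2, 0.4, -0.1]
21.5 -155.9889110202695 42.32879811712338 157.68559638041503 [0.37205939 0.31430809 0.06476259]
```

```bash
for i in 1; do python3 -m pendant '[[[0.056,-0.056,0,-0.0655],[0.104,-0.118,0,-0.131],[0.143,-0.187,0,-0.196],[0.173,-0.26,0,-0.262],[0.193,-0.336,0,-0.327],[0.203,-0.414,0,-0.393],[0.203,-0.493,0,-0.458],[0.193,-0.571,0,-0.5236]]]'| grep -E "wrist"
python3 -m pendant '[[[0.056,-0.056,0,-0.0655],[0.104,-0.118,0,-0.131],[0.143,-0.187,0,-0.196],[0.173,-0.26,0,-0.262],[0.193,-0.336,0,-0.327],[0.203,-0.414,0,-0.393],[0.203,-0.493,0,-0.458],[0.193,-0.571,0,-0.5236]]]'| grep -E "wrist"
python3 -m pendant '[[[0.056,-0.056,0,-0.0655],[0.104,-0.118,0,-0.131],[0.143,-0.187,0,-0.196],[0.173,-0.26,0,-0.262],[0.193,-0.336,0,-0.327],[0.203,-0.414,0,-0.393],[0.203,-0.493,0,-0.458],[0.193,-0.571,0,-0.5236]]]'| grep -E "wrist"
python3 -m pendant '[[[0.056,-0.056,0,-0.0655],[0.104,-0.118,0,-0.131],[0.143,-0.187,0,-0.196],[0.173,-0.26,0,-0.262],[0.193,-0.336,0,-0.327],[0.203,-0.414,0,-0.393],[0.203,-0.493,0,-0.458],[0.193,-0.571,0,-0.5236]]]'| grep -E "wrist"
python3 -m pendant '[[[0.056,-0.056,0,-0.0655],[0.104,-0.118,0,-0.131],[0.143,-0.187,0,-0.196],[0.147,-0.195,0,-0.204],[0.147,-0.195,0,-0.204]]]'| grep -E "wrist"
python3 -m pendant '[[[0.17,0.17,0,0],[0.17,0.17,-0.4,0],[0.17,0.17,-0.4,0]]]'| grep -E "tcp|wrist"
python3 -c "
from h import *
s,p,r,a=tip();print(s['time_s'],p,r,a,s['joints'].round(0),tab(),tab('top'))"; done
```

```text
wrist_force: [-4.6, 1.2, 3.0]
wrist_force: [-3.1, -0.5, 1.1]
wrist_force: [-1.6, -3.1, -0.3]
wrist_force: [2.7, -1.7, -0.0]
wrist_force: [0.1, 1.2, 0.4]
tcp_pos: [0.4706, 0.3641, 0.1076]
wrist_force: [1.0, 0.1, 0.4]
25.5 107.34856379660901 70.39081305005837 61.97670293336935 [ 53.  25. -13.   0. -52. 144.] [(np.float64(43.3), np.float64(30.8), 229)] []
```

```bash
python3 -m pendant '[[[0,0,-0.1,0.422],[0,0,-0.1,0.422],[0,0,-0.1,0.422],[0,0,-0.1,0.422],[0,0,-0.1,0.422],[0,0,-0.1,0.422]]]'| grep -E "wrist"
python3 -m pendant '[[[0,0,0,0.422],[0,0,0,0.422],[0,0,0,0.422],[0,0,0,0.422],[0,0,0,0.422],[0,0,0,0.422],[0,0,0,0.422]]]'| grep -E "wrist"
python3 - <<'E'
from h import *
s,p=now();print(s['time_s'],p,s['tcp_pos'],to_tool(np.array([.5327,.3922])-s['tcp_pos'][:2],p),tab(),tab('top'))
t=optics.capture("top");sc=optics.capture("scene")
cv2.imwrite("pics/t4.png",np.hstack([cv2.resize(t[110:250,225:345,::-1],(360,420),interpolation=cv2.INTER_CUBIC),cv2.resize(sc[150:290,255:405,::-1],(440,420),interpolation=cv2.INTER_CUBIC)]))
E
```

```text
wrist_force: [-0.2, -0.3, -0.5]
wrist_force: [0.3, 0.1, -0.1]
26.9 10.603519081495028 [0.46750418 0.36069954 0.11274091] [ 0.069879   -0.01896576] [(np.float64(43.7), np.float64(31.5), 230)] [(np.float64(30.1), np.float64(47.6), 30)]
```

View pics/t4.png

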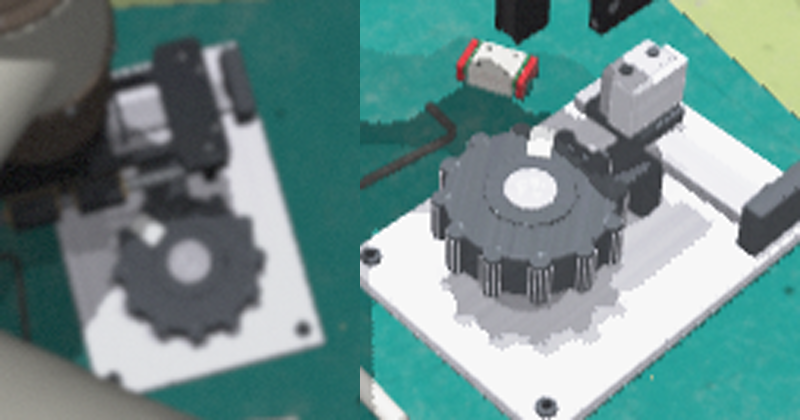

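The scene half shows the tab at full-image (316.7,197.3), against (316.1,197.0) at the start, so exactly two turns; the stop hasn't moved. Now to the bare side of the stop.

```bash
python3 -m pendant '[[[0.7,-0.19,0,0],[0.7,-0.19,0,0],[0.7,-0.19,0,0]]]'| grep -E "wrist|tcp"
python3 -m pendant '[[[0,0,0.35,0],[0,0,0.66,0],[0,0,0.66,0]]]'| grep -E "wrist|tcp|width"
python3 - <<'E'
from h import *
s,p=now();f=s['tcp_pos'][:2]-np.array([.5388,.3598]);print(p,to_tool(f,p))
t=optics.capture("top");sc=optics.capture("scene")
cv2.imwrite("pics/s5.png",cv2.resize(sc[110:280,270:420,::-1],(530,600),interpolation=cv2.INTER_CUBIC))
E
```

```text
tcp_pos: [0.5356, 0.3941, 0.1127]
wrist_force: [-1.3, -0.4, -0.3]
tcp_pos: [0.5301, 0.3902, 0.0426]
wrist_force: [-1.1, -0.9, -0.8]
gripper_width: 0.009
10.637560845293718 [-0.00298137 -0.03146592]
```

View pics/s5.png

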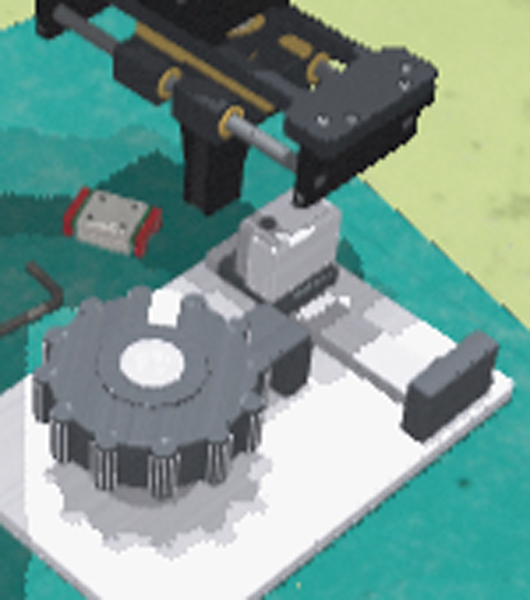

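The picture shows the fingertip (210,190) beside the stop's bare face, with the body clear above. Pushing along tool +y.

```bash
python3 -m pendant '[[[0.02,0.05,0,0],[0.02,0.1,0,0],[0.02,0.15,0,0],[0.02,0.2,0,0],[0.02,0.25,0,0],[0.02,0.3,0,0],[0.02,0.35,0,0],[0.02,0.4,0,0]]]'| grep -E "wrist|tcp"
python3 -m pendant '[[[0,0.05,0,0],[0,0.1,0,0],[0,0.15,0,0],[0,0.2,0,0],[0,0.25,0,0],[0,0.3,0,0]]]'| grep -E "wrist|tcp"
python3 - <<'E'
from h import *
s,p=now();f=s['tcp_pos'][:2]-np.array([.5388,.3598]);print(p,to_tool(f,p),s['time_s'])
E
```

```text
tcp_pos: [0.543, 0.3547, 0.0479]
wrist_force: [-2.0, 2.5, 1.1]
tcp_pos: [0.5488, 0.3246, 0.0477]
wrist_force: [0.3, 3.4, 1.3]
10.682645837127701 [0.00325812 0.03644488] 29.2
```

```bash
python3 -m pendant '[[[0,0.04,0,0],[0,0.08,0,0],[0,0.12,0,0]]]'| grep -E "wrist|tcp"
python3 -m pendant '[[[0,0.03,0,0],[0,0.06,0,0]]]'| grep -E "wrist|tcp"
python3 -m pendant '[[[0,0.02,0,0],[0,0.03,0,0]]]'| grep -E "wrist|tcp"
python3 - <<'E'
from h import *
s,p=now();f=s['tcp_pos'][:2]-np.array([.5388,.3598]);print(p,to_tool(f,p),s['time_s'])
E
```

```text
tcp_pos: [0.5509, 0.3129, 0.0477]
wrist_force: [-1.0, 2.8, 1.9]
tcp_pos: [0.5519, 0.307, 0.0476]
wrist_force: [1.0, 3.2, 1.2]
tcp_pos: [0.5524, 0.304, 0.0475]
wrist_force: [0.4, 2.8, 1.0]
10.673127679041519 [0.00300961 0.05731485] 29.9
```

```bash
for i in 1; do python3 -m pendant '[[[0,0.02,0,0],[0,0.03,0,0]]]'| grep -E "wrist|tcp"
python3 -m pendant '[[[0,0.02,0,0],[0,0.03,0,0]]]'| grep -E "wrist|tcp"
python3 -m pendant '[[[0,0.02,0,0],[0,0.03,0,0]]]'| grep -E "wrist|tcp"; done
```

```text
tcp_pos: [0.5529, 0.3012, 0.0475]
wrist_force: [-0.2, 3.7, 1.6]
tcp_pos: [0.5534, 0.2982, 0.0474]
wrist_force: [0.9, 3.3, 0.3]
tcp_pos: [0.554, 0.2952, 0.0475]
wrist_force: [0.6, 2.5, 0.6]
```

```bash
for i in 1; do python3 -m pendant '[[[0,0.02,0,0],[0,0.03,0,0]]]'| grep -E "wrist|tcp"
python3 -m pendant '[[[0,0.02,0,0],[0,0.03,0,0]]]'| grep -E "wrist|tcp"; python3 -m pendant '[[[0,0.02,0,0],[0,0.03,0,0]]]'| grep -E "wrist|tcp"
done
```

```text
tcp_pos: [0.5545, 0.2923, 0.0475]
wrist_force: [-0.3, 5.6, -0.0]
tcp_pos: [0.5546, 0.2922, 0.0476]
wrist_force: [-5.0, 12.2, -0.3]
tcp_pos: [0.5547, 0.2921, 0.0476]
wrist_force: [-7.9, 20.3, 0.4]
```

The TCP stopped dead and the force climbed to 20 N, so the stop is against the end block. Backing off.

```bash
python3 -m pendant '[[[0,-0.1,0,0],[0,-0.2,0,0],[0,-0.3,0,0],[0,-0.4,0,0],[0,-0.4,0,0]]]'| grep -E "wrist|tcp"
python3 -m pendant '[[[0,0,-0.5,0],[0,0,-1,0],[0,0,-1,0]]]'>/dev/null; python3 -m pendant '[[[-0.5,-0.8,-0.3,0],[-0.5,-0.8,-0.3,0],[-0.5,-0.8,-0.3,0],[-0.5,-0.8,-0.3,0]]]'| grep -E "time|wrist|tcp"
python3 - <<'E'
from h import *
print(tab(),tab('top'))
a=cv2.cvtColor(cv2.imread("pics/scene0.png"),cv2.COLOR_BGR2GRAY);b=cv2.cvtColor(optics.capture("scene"),cv2.COLOR_RGB2GRAY)
T=a[165:200,335:370]
R=cv2.matchTemplate(b[150:260,320:430],T,cv2.TM_CCOEFF_NORMED);_,v,_,l=cv2.minMaxLoc(R)
u=np.array([l[0]+320-335,l[1]+150-165]);c=np.array([352,175.]);d=on("scene",c+u,.066)-on("scene",c,.066);print(v,u,np.hypot(*d[:2]),d)
# tab region vs start
P=a[185:207,305:328];R=cv2.matchTemplate(b[175:217,295:338],P,cv2.TM_CCOEFF_NORMED);print(cv2.minMaxLoc(R))
E
```

```text
tcp_pos: [0.548, 0.3267, 0.0473]
wrist_force: [0.4, 0.1, 0.2]
time_s: 32.3
tcp_pos: [0.4835, 0.3957, 0.1779]
wrist_force: [0.2, -0.2, 0.1]
[(np.float64(43.8), np.float64(37.1), 195)] []
0.4717782437801361 [43 30] 0.09299961154825656 [ 0.01497949 -0.09178531  0.        ]
(-0.40362340211868286, 0.8963650465011597, (7, 0), (11, 10))
```

```bash
python3 -c "
from station import r
print(r.finish_job())"
```

```text
the job is handed in; nothing more can be done
None
```

I turned the collar two full turns anticlockwise, with the tab back within about 1 px of its start in the scene view, then pushed the stop by its bare face until it stopped dead at about 20 N against the end block. The arm then backed clear and I handed the job in after about 32 s, though the final image check of the stop's position was inconclusive, so that part rests on the contact force.

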